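# Latch the vial carrier and hold it up level

## Task

Swing the hinged retaining gate of the vial carrier on the lab jack down over the vials until its cross bar rests fully in its catch, while the carrier still stands on the jack. Then take the carrier by its handle, lift it at least 6 cm clear of the jack and finish holding it there in the gripper, level and still: do not put it down or let go. Keep the carrier upright all the way and leave the steel dewar, the conical flask and the amber jar where they are.

Things in the scene. Friction and masses are not known exactly. Their poses are not given: they have to be found in the camera images.
- carrier_grip (a point): Centre of the straight top bar of the carrier's steel arch handle: bar 100 mm long, 14 wide, 14 high, 111 mm above the carrier's underside; free for 84 mm between its two posts and for 35 mm below, down to the closed gate. Axes: x along the carrier and bar, from the gate's hinge end to its catch end; z up. Grasp the bar across its 14 mm width (along y).
- carrier: The vial carrier: grey plastic rack 176 long x 90 wide x 60 mm high, six small black-capped vials fixed in it (three in a row each side), a steel arch handle over its middle. 0.4 to 0.8 kg, loose on the jack, balanced under the handle. Origin at the centre of its underside; axes as carrier_grip.
- gate (a joint): Angle of the carrier's steel gate, rad: 0 = shut, level over the vials, cross bar in the catch (hard stop); grows as it swings up, to 1.3. Stiff hinge (0.08 N m): stays where left, shut too; about 1 N moves the bar. A U of two 6 mm rods at y = -28 and +28 mm and a flat cross bar 160 mm from the hinge. Open, the bar stands above the handle; it swings past the handle freely.
- gate_hinge (a point): The gate's hinge axis (along the carrier's y), fixed on the carrier 80 mm to the -x side of its middle, 66 mm above its underside. Axes as the carrier's.
- gate_bar (a point): Centre of the gate's cross bar: flat steel strip 84 mm long (y), 14 wide (x), 5 thick. Axes: x from hinge to bar, y along the bar, z its upper face when shut (leaning back over the handle when open). Shut, it lies 80 mm to the +x side of the carrier's middle, 66 mm above the underside, each end between small prongs at y = -30 and +30 mm, flush with its top; free between them.
- jack_top (a point): Centre of the top face of the lab jack's aluminium platform: 140 x 190 mm (its x and y), 70 mm above the bench. The jack does not move; its platform stays at that height.
- jack: The lab jack, a fixed aluminium scissor stand; origin under its middle on the bench.
- dewar: Bystander: steel cylinder with a white lid, 88 mm across, 162 mm high, standing on the bench; origin at the centre of its underside. Leave it alone.
- flask: Bystander: glass conical flask, 92 mm across, 134 mm high; origin at the centre of its underside. Leave it alone.
- bottle: Bystander: amber jar with a black cap, 52 mm across, 105 mm high; origin at the centre of its underside. Leave it alone.
Mind the look-alikes: they are no part of the job. Leave any purple look-alike of the carrier alone.

How it is judged:
On the way, in this order (a step that is already met when the one before it is completed fails the run):
1. the gate is shut in its catch while the carrier stands on the jack (value of joint gate below 0.05 rad and contact force between carrier and jack above 1 N and z of carrier_grip in the frame of jack_top below 0.118 m), for 0.2 s.
2. the carrier is held level in the air, clear of the jack (z of carrier_grip in the frame of jack_top above 0.166 m and angle between carrier_grip's own z axis and vertical below 0.12 rad and value of joint gate below 0.07 rad and linear speed of carrier below 0.03 m/s and angular speed of carrier below 0.2 rad/s and contact force between carrier and the fingers above 2 N and contact force between carrier and jack below 0.05 N and contact force between carrier and dewar below 0.05 N and contact force between carrier and flask below 0.05 N and contact force between carrier and bottle below 0.05 N), for 0.5 s.
At the end, for the whole second after the job is handed in: The program ends holding: the carrier is carried by the fingers alone (at least 2 N on it, nothing else touching it), more than 55 mm above the jack's platform, tilted less than 0.12 rad, slower than 3 cm/s and 0.2 rad/s, the gate still shut (below 0.07 rad) (all of step 2); the arm keeps its last pose, push and grip.
It fails at once if the carrier is lifted with its gate open (z of carrier_grip in the frame of jack_top above 0.135 m and value of joint gate above 0.15 rad).
It fails at once if the carrier is tipped by more than 0.4 rad (angle between carrier_grip's own z axis and vertical above 0.4 rad).
It fails at once if the dewar is moved by more than 3 cm (distance of dewar from where it was at the start of the episode above 0.03 m).
It fails at once if the flask is moved by more than 3 cm (distance of flask from where it was at the start of the episode above 0.03 m).
It fails at once if the amber jar is moved by more than 3 cm (distance of bottle from where it was at the start of the episode above 0.03 m).
It also fails if it takes over 51 s, if anything falls off the work surface, if the arm or the gripper's body presses on something with over 40 N, if the wrist force passes 120 N, or if a joint passes its speed limit or range.

## Robot

A 7-joint arm with a two-finger parallel gripper is mounted at the origin on the work surface. World frame = base frame: x ahead of the robot, y to its left, z up, the work surface at z = 0. Lengths are in m, angles in rad, forces in N, time in s.
With the tool pointing down it reaches from about 0.4 to 0.85 m from the base axis. Payload 4.5 kg.
Tool frame: the origin (TCP) lies on the centre line of the jaws, within the pads' length; the fingertips stand 14 mm ahead of it and the grasp point (between the pads) lies 5 mm behind it (r.tcp_to_tips is the z of the fingertips in the tool frame, in m); z points along the fingers, y is the direction in which the jaws open and shut (so a half turn about z gives the same grasp; the last joint's range is limited). The gripper opens to 88 mm and grips with 3 to 60 N. Pads are 18 mm wide; open, the fingers measure 123 mm over their backs; the gripper's body (75 mm by 187 mm) begins 45 mm behind the grasp point.
Start: joints at [-1.093, 0.689, -0.195, 1.565, 0.157, 0.902, -0.215], TCP at [0.268, 0.564, 0.253] pointing down, gripper open.
Joint ranges: [-3.01, 3.01], [-0.46, 2.08], [-1.47, 1.51], [0.13, 2.56], [-1, 4.14], [0.04, 2.09], [-2.66, 2.66]. Speed limits (rad/s): [2.57, 2.57, 3.14, 3.14, 3.14, 3.14, 3.14].

## Interface

Orientations are given as a unit quaternion [x, y, z, w].
In Python, from plant import r, viewer gives the robot as it stands.
- The arm moves only by the shell command python3 -m inch 'ROWS' [FORCE]. ROWS is JSON, a list of rows, each a list of 3 entries, a list of its own where there are three numbers: the closure, from 0 (fully open) to 1 (shut), then the shift along the tool's x, y, z in cm, then the turn about the tool's z in degrees. In form: [[fingers, [x, y, z], yaw], ...]. A call has 1 to 20 rows; each row is the pose to reach, as a shift and turn from the pose commanded when the call began, along the tool's axes at that moment; what a row does not reach only later rows make up. A row lasts 1/10 s, in which the tool goes at most 50 mm and 8.59 degrees, less where a joint would pass 70% of its speed; a pose out of reach is approached as far as the arm can. A call with a gripper value outside its range is refused whole. The fingers move at their own pace and stop on an object; FORCE is the grip in N (left out, the last holds). Time passes only in rows, so rows that repeat a pose let the fingers close. It gives the time, the measured TCP pose, the force and the opening at its end, in the units of the state.
- r.get_state(): the state, without advancing time (a new reading comes with each control period).
- viewer.snapshot(name): name is "scene" or "side" or "wrist"; returns the picture (384x512x3 uint8, red, green, blue); there is no depth.
- viewer.camera_params(name): a dict with "intrinsics" (3x3 intrinsics, pixels), "k1" (the pictures are not rectified: a ray, as slopes to the right and down, at radius r is drawn at 1 + k1 r^2 times it, then the intrinsics apply), "world_to_cam" (4x4, takes a point from world to camera coordinates). Camera axes: x right, y up, looking along -z (the intrinsics and any distortion apply to the point x, -y, -z); pixel columns grow to the right and rows downward; lengths in m; the calibration is good to about 2 mm. A picture is of the moment at which its call begins: read the wrist's pose just before it. camera_params takes no time and is no camera call; for the wrist camera it gives the pose at the moment of the call.
- r.finish_job(): hands the job in, once; it reports no verdict.
Trained networks look in the newest picture that a camera, given by its name, has taken for a name from the list of things; names that differ only in an ending like _2 or _b are one class to them, and where a whole thing is asked for, a point or a joint stands for the part that bears it (a point fixed in the world has none). Each returns a list of dicts, best first, with "p" (0 to 1); they miss things now and then, are a little off and sometimes report something else, mostly with a low value. They report only what shows in the picture. A call takes as long as a camera call. They do not tell look-alikes from the thing itself.
- viewer.outline_of(camera, name): "pixels" (384x512 bool, what is visible of it) and "bbox" ([left, top, width, height] in pixels, round what is visible of it).
The state is a dict: "clock": time; "q": joint angles; "qd": joint speeds; "joint_torque": joint torques, N m; "tool_pos": TCP position; "eef_rot": TCP orientation; "contact_force": force on the tool from outside, world axes, zero at the start; "moment": the same for the moment, N m; "opening": opening from 0.0 (shut) to 1.0 (fully open).
Only numpy, scipy, OpenCV 4.12 (cv2) and the standard library are available. Lean on these libraries where they do the work, as an engineer would, in place of code of your own. Each camera call takes 0.05 s, during which the arm holds its last target.

## Working session

There is one attempt and no reset: what is moved stays moved. The work goes in short steps, Python scripts to look and compute and a shell command to move; the robot and the scene stay as the last step left them, time stands still between calls to the robot, and variables do not carry over. Pictures are saved under pics/ and viewed, and the job is handed in when it is done.

```bash
mkdir -p pics; ls; python3 - <<'E'
from plant import r, viewer
import cv2,json,numpy as np
s=r.get_state(); print({k:np.round(v,3).tolist() for k,v in s.items()}, r.tcp_to_tips)
for c in ["scene","side","wrist"]:
    im=viewer.snapshot(c); cv2.imwrite(f"pics/{c}0.png",im[:,:,::-1])
    p=viewer.camera_params(c); print(c,np.round(p["intrinsics"],1).tolist(),p["k1"],np.round(p["world_to_cam"],3).tolist())
    for n in ["carrier","gate","jack"]:
        for d in viewer.outline_of(c,n): print(c,n,d["p"],d["bbox"])
E
```

```text
pics
{'clock': 0.0, 'q': [-1.093, 0.69, -0.195, 1.566, 0.157, 0.903, -0.215], 'qd': [-0.002, 0.001, 0.002, -0.001, -0.002, -0.001, 0.001], 'joint_torque': [-0.0, -52.756, -1.267, -15.343, -0.053, 0.007, 0.0], 'tool_pos': [0.268, 0.564, 0.252], 'eef_rot': [0.22, 0.975, -0.001, -0.0], 'contact_force': [0.13, -0.202, 0.624], 'moment': [0.006, -0.031, -0.018], 'opening': 0.999} 0.014
scene [[468.1, 0.0, 257.5], [0.0, 468.1, 188.3], [0.0, 0.0, 1.0]] -0.1246909219205636 [[0.782, 0.623, -0.015, -0.437], [-0.337, 0.443, 0.831, 0.072], [0.524, -0.644, 0.556, -1.307], [0.0, 0.0, 0.0, 1.0]]
scene carrier 0.83 [264.0, 272.1, 59.2, 111.4]
scene carrier 0.56 [157.4, 150.0, 94.5, 133.7]
scene carrier 0.43 [143.5, 219.3, 126.8, 106.4]
scene gate 0.86 [167.9, 149.6, 78.1, 100.8]
scene gate 0.69 [265.0, 282.6, 50.8, 78.8]
scene jack 0.68 [143.6, 217.5, 123.4, 101.6]
side [[433.4, 0.0, 251.1], [0.0, 433.4, 189.1], [0.0, 0.0, 1.0]] -0.008051668511274618 [[0.799, -0.601, -0.021, -0.465], [0.432, 0.549, 0.716, -0.325], [-0.419, -0.581, 0.698, -0.674], [0.0, 0.0, 0.0, 1.0]]
side carrier 0.69 [333.5, 188.2, 96.1, 72.7]
side carrier 0.56 [223.2, 165.5, 112.5, 131.1]
side carrier 0.56 [289.3, 128.8, 42.6, 68.0]
side gate 0.92 [336.7, 190.9, 86.5, 37.3]
side gate 0.74 [253.7, 164.3, 78.7, 60.0]
side jack 0.73 [225.0, 165.6, 113.8, 132.3]
side jack 0.55 [230.0, 224.9, 122.0, 104.3]
wrist [[317.3, 0.0, 257.7], [0.0, 317.3, 191.8], [0.0, 0.0, 1.0]] -0.00010609289294569273 [[0.43, 0.903, -0.001, -0.626], [-0.872, 0.415, -0.259, 0.036], [-0.234, 0.112, 0.966, -0.389], [0.0, 0.0, 0.0, 1.0]]
```

View pics/scene0.png

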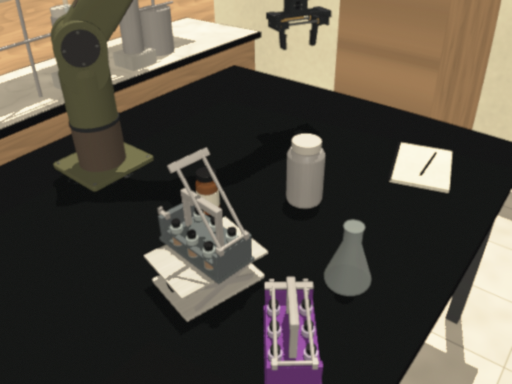

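View pics/side0.png

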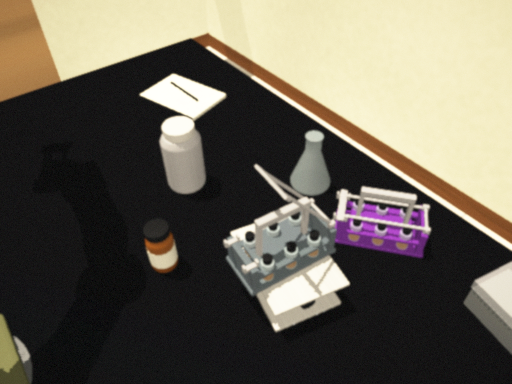

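View pics/wrist0.png

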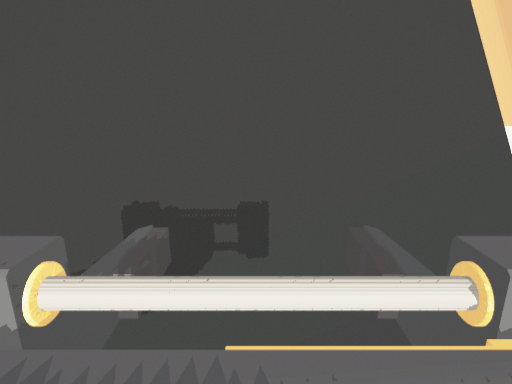

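```bash
python3 - <<'E'
import cv2
a=cv2.imread("pics/scene0.png")[140:330,130:280]; b=cv2.imread("pics/side0.png")[150:330,210:360]
cv2.imwrite("pics/c1.png",cv2.resize(a,None,fx=3,fy=3,interpolation=cv2.INTER_CUBIC)); cv2.imwrite("pics/c2.png",cv2.resize(b,None,fx=3.3,fy=3.3,interpolation=cv2.INTER_CUBIC))
E
```

```text
(no output)
```

View pics/c1.png

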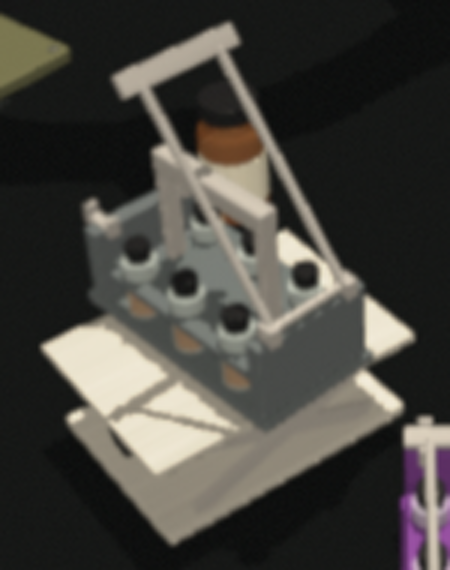

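View pics/c2.png

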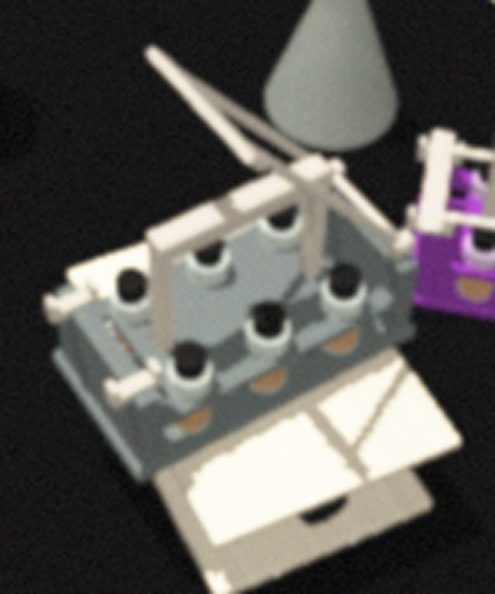

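The scene shows two candidates: the grey carrier on the jack (scene (210,235), side (283,245)) and a purple carrier on the bench (scene (290,335), side (382,225)). The grey one fits: it is the right colour, it is on the jack and its gate is open. The crops confirm this. The hinge end is at scene (235,243), and the raised cross bar runs from (171,168) to (207,152). Next I'll fit a model to both views.

```bash
cat > h.py <<'E'
import numpy as np
from plant import r, viewer
def proj(p,P):
    P=np.atleast_2d(P); W=np.array(p["world_to_cam"]); c=P@W[:3,:3].T+W[:3,3]
    s=np.c_[c[:,0]/-c[:,2],-c[:,1]/-c[:,2]]; rr=(s**2).sum(1,keepdims=True)
    s=s*(1+p["k1"]*rr); K=np.array(p["intrinsics"]); return s@np.diag([K[0,0],K[1,1]])+K[:2,2]
def c2w(v,P):
    x,y,z,a=v[:4]; c,s=np.cos(a),np.sin(a); return np.atleast_2d(P)@np.array([[c,-s,0],[s,c,0],[0,0,1]]).T+[x,y,z]
def bar(q,y,n=0.0): return [-.08+.16*np.cos(q)-n*np.sin(q),y,.066+.16*np.sin(q)+n*np.cos(q)]
E
cat > fit.py <<'E'
from h import *
from scipy.optimize import least_squares
S=viewer.camera_params("scene");D=viewer.camera_params("side")
B=[.088,.045]
def pts(v):
    q=v[4]
    return [(S,bar(q,.042),(170.7,168.3)),(S,bar(q,-.042),(207.3,152)),(S,[.05,0,.118],(185,191.5)),(S,[-.05,0,.118],(218,211.5)),
    (S,[-.088,.045,0],(218.3,284)),(S,[-.088,-.045,0],(251.7,260)),(S,[.088,.045,0],(160.7,236.7)),
    (D,[.088,.045,0],(252.4,294.8)),(D,[-.088,.045,0],(334.8,251.5)),(D,[.088,-.045,0],(227.3,257.6)),
    (D,[.05,0,.118],(258.5,222.7)),(D,[-.05,0,.118],(307,200)),(D,bar(q,-.042),(256.4,165.2)),(D,bar(q,.042),(287.3,198.5))]
def res(v): return np.concatenate([proj(c,c2w(v,P))[0]-u for c,P,u in pts(v)])
b=min((least_squares(res,[.5,-.1,.07,a,1.1],loss="soft_l1") for a in np.arange(0,6.3,.7)),key=lambda o:o.cost)
print(b.cost,np.round(b.x,4)); print(np.round(b.fun.reshape(-1,2),1).tolist())
v=b.x; q=v[4]
for n,P in dict(grip=[0,0,.111],bar=bar(q,0),hinge=[-.08,0,.066],shut=[.08,0,.066]).items(): print(n,np.round(c2w(v,P)[0],4))
for n in ["dewar","flask","bottle"]:
    m=[]
    for c in ["scene","side"]:
        d=viewer.outline_of(c,n)
        if d: m.append((viewer.camera_params(c),d[0]["bbox"],d[0]["p"]))
    h=dict(dewar=.162,flask=.134,bottle=.105)[n]
    f=lambda x:np.concatenate([proj(p,[[x[0],x[1],h/2]])[0]-[bb[0]+bb[2]/2,bb[1]+bb[3]/2] for p,bb,_ in m])
    o=least_squares(f,[.5,-.1]);print(n,np.round(o.x,3),np.round(o.fun,1),[x[2] for x in m])
E
python3 fit.py
```

```text
17.846421210660704 [ 0.5455 -0.1391  0.0681  3.0206  0.8858]
[[-0.8, 0.7], [1.5, -0.9], [-1.0, -3.4], [1.4, -0.7], [-0.0, 0.9], [3.3, 0.1], [-0.2, 2.5], [-2.0, 0.9], [0.6, 0.3], [-2.1, 0.2], [-3.0, -0.8], [1.1, -1.8], [0.8, 0.4], [0.3, 0.8]]
grip [ 0.5455 -0.1391  0.1791]
bar [ 0.5245 -0.1365  0.258 ]
hinge [ 0.625  -0.1487  0.1341]
shut [ 0.4661 -0.1294  0.1341]
dewar [0.544 0.199] [-1.1  0.8 -0.1 -1.7] [0.76, 0.98]
flask [0.769 0.01 ] [-0.8 -2.5  2.3 -0.8] [0.69, 0.89]
bottle [0.39  0.027] [-2.2 -2.2  1.2 -1.7] [0.72, 0.57]
```

```bash
python3 -m inch '[[1,[0,0,-4],0],[1,[-1,-1,-8],0],[1,[-4,-4.2,-10.8],-2],[1,[-7,-7.3,-10.8],-4],[1,[-10,-10.4,-10.8],-6],[1,[-13,-13.5,-10.8],-8],[1,[-16,-16.7,-10.8],-10],[1,[-19,-19.8,-10.8],-12],[1,[-22,-22.9,-10.8],-14],[1,[-25,-26,-10.8],-16],[1,[-28,-29.2,-10.8],-18.6],[1,[-31,-32.3,-10.8],-18.6],[1,[-34,-35.4,-10.8],-18.6],[1,[-37,-38.5,-10.8],-18.6],[1,[-40,-41.7,-10.8],-18.6],[1,[-43,-44.8,-10.8],-18.6],[1,[-46,-47.9,-10.8],-18.6],[1,[-49,-51,-10.8],-18.6],[1,[-50.9,-53,-10.8],-18.6],[1,[-50.9,-53,-10.8],-18.6]]' 30
python3 - <<'E'
from h import *
import cv2
s=r.get_state();print(s["tool_pos"],s["eef_rot"],s["clock"])
p=viewer.camera_params("wrist");im=viewer.snapshot("wrist");cv2.imwrite("pics/w1.png",im[:,:,::-1])
v=[.5455,-.1391,.0681,3.0206];q=.8858
o=im[:,:,::-1].copy()
for P in [bar(q,.042),bar(q,-.042),[.05,0,.118],[-.05,0,.118],[.088,.045,.06],[.088,-.045,.06],[-.08,.028,.066],[-.08,-.028,.066]]:
    u=proj(p,c2w(v,P))[0];print(np.round(u));cv2.circle(o,tuple(int(t) for t in u),3,(0,0,255),1)
cv2.imwrite("pics/w1o.png",o);np.save("w1cam.npy",p,allow_pickle=True)
E
```

```text
clock: 2.9
tool_pos: [0.5009, -0.1377, 0.3604]
eef_rot: [0.063, 0.998, -0.001, 0.0]
contact_force: [-0.3, 0.6, -0.4]
opening: 0.008
[ 0.5008838  -0.13765721  0.36044439] [ 6.33445934e-02  9.97990964e-01 -1.18316246e-03  3.14850028e-04] 2.9
[209. 224.]
[316. 223.]
[261. 170.]
[262. 263.]
[221. 127.]
[301. 127.]
[239. 265.]
[284. 265.]
```

View pics/w1o.png

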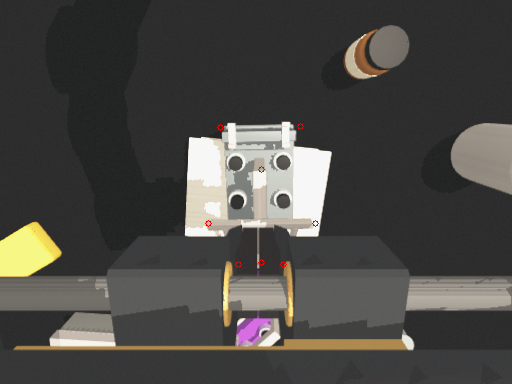

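The wrist view agrees with the model: the cross bar runs from (206,223) to (313,223) and the prongs are at (232,130) and (286,130), about 2 px left of the prediction. I'll start pushing the bar down.

```bash
python3 -m inch '[[1,[-1.2,0.2,2],0],[1,[-2.5,0.2,4.5],0],[1,[-2.5,0.2,6.5],0],[1,[-2.5,0.2,7.3],0],[1,[-2.5,0.2,7.9],0],[1,[-1.8,0.2,8.7],0],[1,[-1,0.2,9.5],0],[1,[-0.25,0.2,10.4],0],[1,[0.5,0.2,11.4],0],[1,[1.1,0.2,12.5],0],[1,[1.7,0.2,13.5],0],[1,[1.7,0.2,13.5],0]]'
cat > look.py <<'E'
from h import *
import cv2,sys
t=sys.argv[1]
s=r.get_state();print(np.round(s["tool_pos"],4),np.round(s["contact_force"],2),s["clock"])
a=viewer.snapshot("scene")[120:330,120:330,::-1];b=viewer.snapshot("side")[110:320,200:410,::-1]
o=np.hstack([cv2.resize(x,(400,400),interpolation=cv2.INTER_CUBIC) for x in (a,b)]);cv2.imwrite(f"pics/{t}.png",o)
E
python3 look.py l1
```

```text
clock: 4.15
tool_pos: [0.4828, -0.1281, 0.2257]
eef_rot: [0.059, 0.998, 0.0, -0.001]
contact_force: [-0.8, -0.0, 0.1]
opening: 0.008
[ 0.4828 -0.1281  0.2257] [-0.77 -0.02  0.11] 4.15
```

View pics/l1.png

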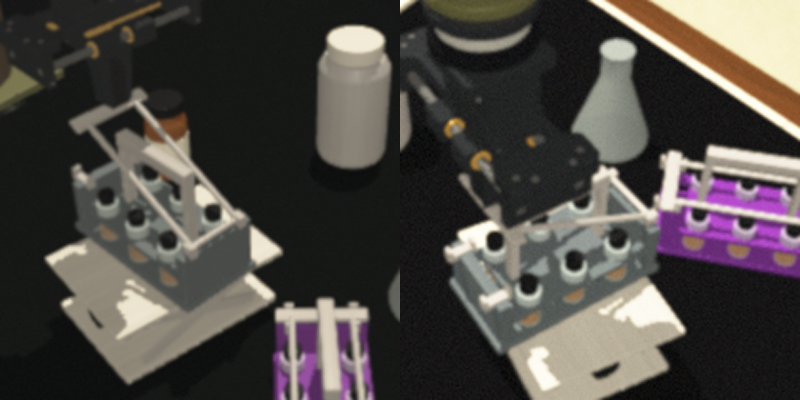

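The bar follows the fingertips, now at about 0.45 rad with almost no force. I'll keep pushing it down and shift 4 mm back towards the bar's centre.

```bash
python3 -m inch '[[1,[0.3,-0.2,1.2],0],[1,[0.6,-0.4,2.4],0],[1,[0.9,-0.4,3.6],0],[1,[1.15,-0.4,4.8],0],[1,[1.25,-0.4,5.7],0],[1,[1.3,-0.4,6.5],0],[1,[1.3,-0.4,7.0],0],[1,[1.3,-0.4,7.2],0],[1,[1.3,-0.4,7.2],0],[1,[1.3,-0.4,7.2],0]]'
python3 look.py l2
```

```text
clock: 5.25
tool_pos: [0.4707, -0.1312, 0.1539]
eef_rot: [0.06, 0.998, 0.0, 0.0]
contact_force: [0.5, -0.5, 0.4]
opening: 0.001
[ 0.4707 -0.1312  0.1539] [ 0.52 -0.5   0.37] 5.25
```

View pics/l2.png

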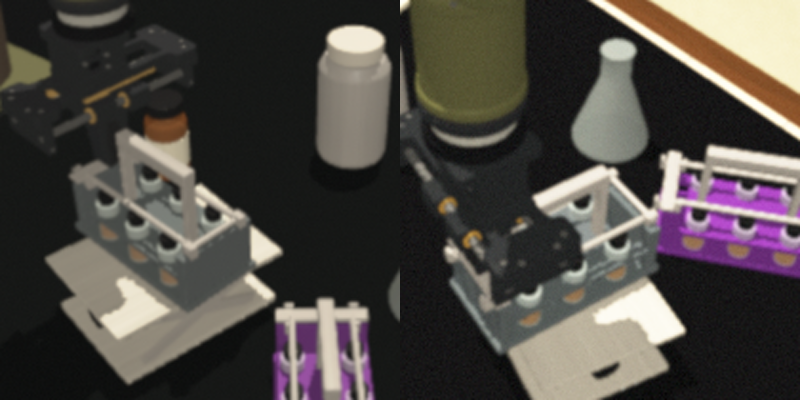

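```bash
python3 -m inch '[[1,[0,0,0.1],0],[1,[0,0,0.15],0],[1,[0,0,0.2],0],[1,[0,0,0.25],0],[1,[0,0,0.25],0],[1,[0,0,0.25],0]]'
```

```text
clock: 5.95
tool_pos: [0.4707, -0.1312, 0.1525]
eef_rot: [0.06, 0.998, -0.0, 0.001]
contact_force: [-2.3, 1.5, 13.9]
opening: 0.008
```

Contact is firm: 14 N at TCP z 0.1525, which is exactly the predicted shut height. Next I'll lift off, open the fingers and check the gate.

```bash
python3 -m inch '[[1,[0,0,0.2],0],[1,[0,0,0],0],[1,[0,0,-1.5],0],[1,[0,0,-4],0],[0.6,[0,0,-7],0],[0.3,[-2,0,-10],0],[0.3,[-2,0,-13],0],[0.3,[-2,0,-13],0],[0.3,[-2,0,-13],0]]'
python3 look.py l3
python3 - <<'E'
from h import *
import cv2
p=viewer.camera_params("wrist");im=viewer.snapshot("wrist");o=im[:,:,::-1].copy()
print(np.round(r.get_state()["eef_rot"],4))
v=[.5455,-.141,.069,3.0206];q=0
for P in [bar(q,.042),bar(q,-.042),[.05,0,.118],[-.05,0,.118],[.088,.045,.06],[.088,-.045,.06],[-.08,.028,.066],[-.08,-.028,.066]]:
    u=proj(p,c2w(v,P))[0];print(np.round(u));cv2.circle(o,tuple(int(t) for t in u),3,(0,0,255),1)
cv2.imwrite("pics/w2o.png",o)
cv2.imwrite("pics/w2c.png",cv2.resize(o[60:260,170:350],None,fx=3,fy=3,interpolation=cv2.INTER_CUBIC))
E
```

```text
clock: 6.85
tool_pos: [0.4901, -0.1336, 0.2813]
eef_rot: [0.06, 0.998, -0.0, 0.0]
contact_force: [-0.0, -0.1, -0.5]
opening: 0.434
[ 0.4901 -0.1336  0.2813] [-0.04 -0.14 -0.54] 6.85
[ 5.950e-02  9.982e-01  2.000e-04 -1.500e-03]
[208. 157.]
[304. 157.]
[256. 208.]
[256. 324.]
[206. 147.]
[307. 147.]
[228. 315.]
[284. 315.]
```

View pics/l3.png

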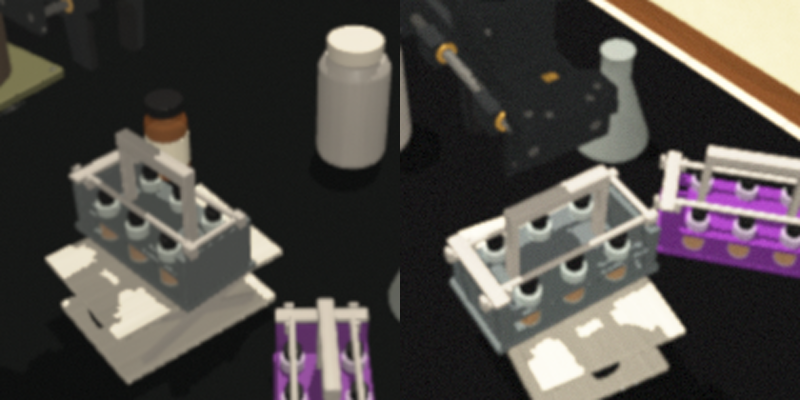

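View pics/w2c.png

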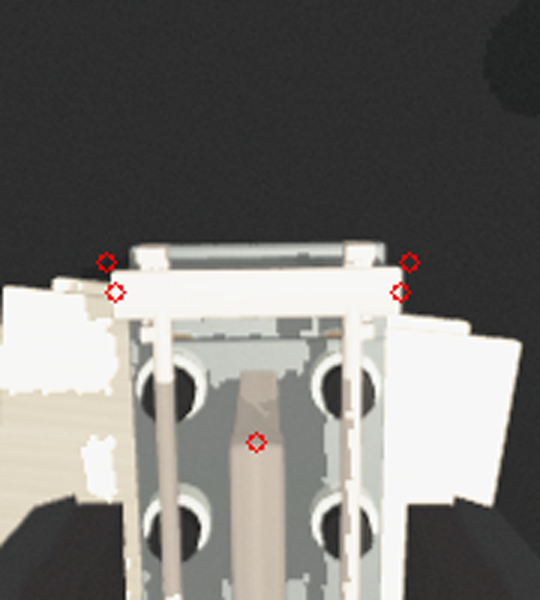

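The gate is shut: the cross bar lies in the catch, matching the predicted shut ends at wrist (208,157) and (304,157). The handle end at (256,208) matches too. Next is moving over the handle and descending.

```bash
python3 -m inch '[[0.3,[-1.5,-0.1,0],0],[0.3,[-3,-0.1,0],0],[0.3,[-4.5,-0.1,0],0],[0.3,[-5.6,-0.1,1.5],0],[0.3,[-5.6,-0.1,3],0],[0.3,[-5.6,-0.1,4.5],0],[0.3,[-5.6,-0.1,6],0],[0.3,[-5.6,-0.1,7.5],0],[0.3,[-5.6,-0.1,9],0],[0.3,[-5.6,-0.1,10],0],[0.3,[-5.6,-0.1,10.5],0],[0.3,[-5.6,-0.1,10.5],0],[0.3,[-5.6,-0.1,10.5],0]]'
python3 look.py l4
```

```text
clock: 8.3
tool_pos: [0.546, -0.1412, 0.1764]
eef_rot: [0.06, 0.998, 0.0, 0.0]
contact_force: [-0.0, -1.2, 0.8]
opening: 0.697
[ 0.546  -0.1412  0.1764] [-0.02 -1.19  0.82] 8.3
```

View pics/l4.png

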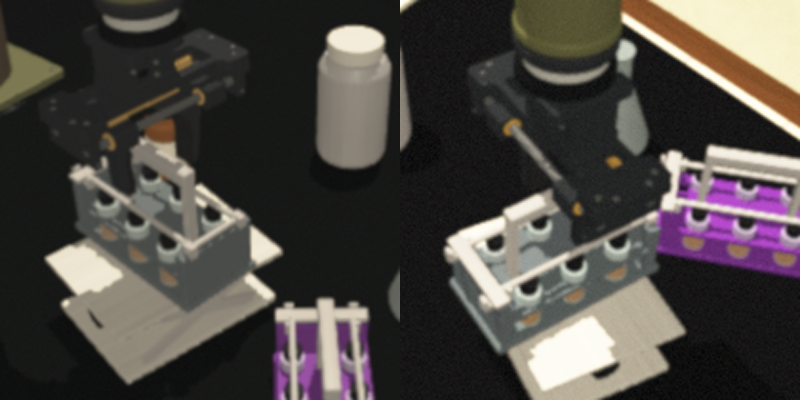

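```bash
python3 -m inch '[[0.5,[0,0,0],0],[0.7,[0,0,0],0],[0.8,[0,0,0],0],[1,[0,0,0],0],[1,[0,0,0],0],[1,[0,0,0],0],[1,[0,0,0],0],[1,[0,0,0],0],[1,[0,0,0],0],[1,[0,0,0],0]]' 40
```

```text
clock: 9.4
tool_pos: [0.5457, -0.1413, 0.1762]
eef_rot: [0.06, 0.998, -0.0, -0.0]
contact_force: [0.4, -1.0, -0.5]
opening: 0.149
```

The jaws stopped at 13 mm, on the 14 mm bar. Now the lift.

```bash
python3 -m inch '[[1,[0,0,-0.2],0],[1,[0,0,-0.5],0],[1,[0,0,-1],0],[1,[0,0,-1.6],0],[1,[0,0,-2.3],0],[1,[0,0,-3],0],[1,[0,0,-3.8],0],[1,[0,0,-4.6],0],[1,[0,0,-5.4],0],[1,[0,0,-6.2],0],[1,[0,0,-7],0],[1,[0,0,-7.7],0],[1,[0,0,-8.2],0],[1,[0,0,-8.5],0],[1,[0,0,-8.5],0],[1,[0,0,-8.5],0],[1,[0,0,-8.5],0],[1,[0,0,-8.5],0],[1,[0,0,-8.5],0],[1,[0,0,-8.5],0]]'
python3 look.py l5
```

```text
clock: 11.4
tool_pos: [0.5458, -0.1411, 0.2611]
eef_rot: [0.06, 0.998, 0.0, -0.0]
contact_force: [1.3, 0.6, -6.1]
opening: 0.148
[ 0.5458 -0.1411  0.2611] [ 1.3   0.55 -6.1 ] 11.4
```

View pics/l5.png

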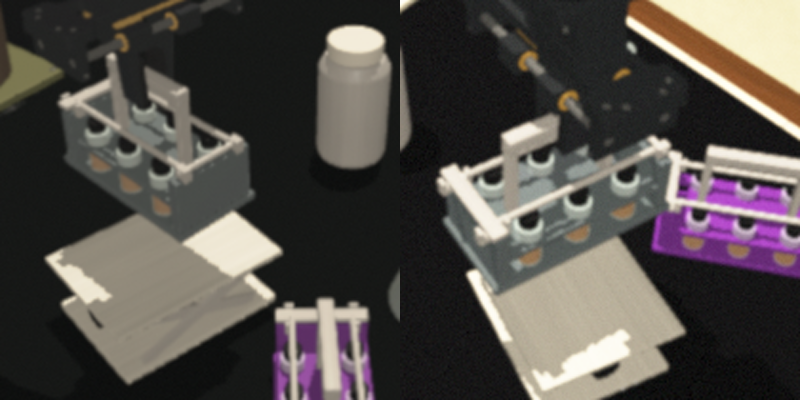

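The carrier hangs clear of the jack, gate shut, with 6 N on the wrist. I'll hold still and compare the pictures with a level model.

```bash
python3 -m inch '[[1,[0,0,0],0],[1,[0,0,0],0],[1,[0,0,0],0],[1,[0,0,0],0],[1,[0,0,0],0],[1,[0,0,0],0]]'
python3 - <<'E'
from h import *
import cv2
L=[]
for c,(y,x) in dict(scene=(120,120),side=(110,200)).items():
    p=viewer.camera_params(c);o=viewer.snapshot(c)[y:y+200,x:x+200,::-1];o=cv2.resize(o,(400,400),interpolation=cv2.INTER_CUBIC)
    for P in [bar(0,.042),bar(0,-.042),[.05,0,.118],[-.05,0,.118],[-.08,.028,.066],[-.08,-.028,.066],[.088,.045,0],[-.088,.045,0],[-.088,-.045,0],[.088,-.045,0]]:
        u=(proj(p,c2w([.5455,-.141,.154,3.0206],P))[0]-[x,y])*2;cv2.circle(o,tuple(int(t) for t in u),3,(0,0,255),1)
    L.append(o)
cv2.imwrite("pics/l6.png",np.hstack(L))
s=r.get_state();print(np.round(s["tool_pos"],4),np.round(s["contact_force"],1),np.abs(s["qd"]).max(),s["opening"],s["clock"])
E
```

```text
clock: 12.1
tool_pos: [0.5458, -0.1412, 0.2612]
eef_rot: [0.06, 0.998, 0.0, 0.0]
contact_force: [0.6, -0.1, -6.8]
opening: 0.146
[ 0.5458 -0.1412  0.2612] [ 0.4 -0.7 -8. ] 0.0017684862409489321 0.15366299337913544 12.2
```

View pics/l6.png

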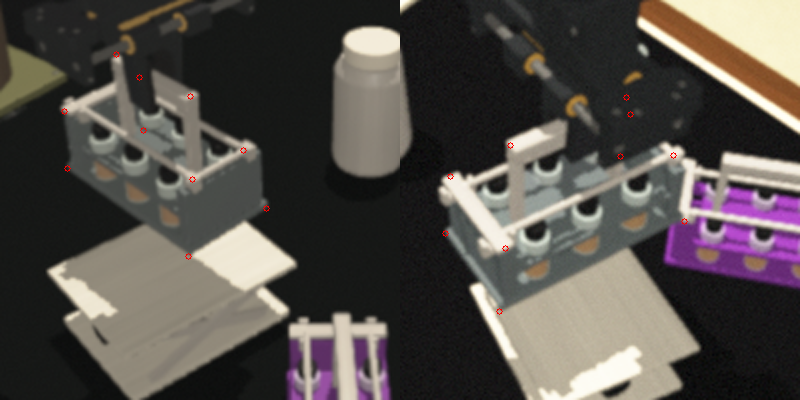

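```bash
python3 -c "
from plant import r
print(r.finish_job())"
```

```text
the job is handed in; nothing more can be done
None
```

I closed the gate with the carrier still on the jack, then lifted the carrier 8.5 cm by its handle. I handed the job in at 12.2 s with it held there.

- **Gate:** I pushed the cross bar down with the closed fingertips until it met 14 N at the predicted shut height. The wrist picture then showed the bar lying in the catch.
- **Grip:** The jaws stopped at about 13 mm on the 14 mm handle bar, at 40 N grip.
- **Hold:** Last reading was about 7–8 N on the wrist with the arm still (joint speeds below 0.002 rad/s). In both outer views the carrier fits a level, gate-shut model raised by 8.5 cm to within about 2 px.
- **Bystanders:** I went near none of them and they look unmoved, but I did not re-measure their positions. At the end the arm hid part of the scene.

No check failed. The only disagreements were small: the picture fit put the carrier's underside about 2 mm lower than the touch height, and about 2 mm to one side of where the wrist view showed it. I used the wrist and touch values.

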